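Turn the beacon cells over into a fresh tray

TASK

Move all three green cells from the loaded orange tray in the turnover cradle into the empty matching orange tray without picking them up: lay the empty tray, face-down as it already lies, squarely on top of the loaded one so that it sits fully home, then take the cradle's red bar and swing the cradle right over to its other side, and let go. Leave the black tray where it is.

Things in the scene. Friction and masses are not known exactly. Their poses are not given: they have to be found in the camera images.
- turnover: Turnover stand, fixed: grey base plate 170 x 360 mm. Origin on the table under the middle of the hinge; x runs along the hinge, z up. The hinge line is 36 mm above the origin. An aluminium cradle on the hinge swings from the -y side, over the top, to the +y side.
- cradle (a joint): Swing of the cradle, rad: 0 = start, lying on the stand's -y side; 1.57 upright; 3.14 turned over, lying on the +y side. Let go part-way, it may fall to an end. It nests two trays face to face; its slick walls flare at the top, catch a tray laid up to 5 mm off and centre it; 60 mm wide gaps at mid-length of the long sides leave room for fingers.
- backstop (a joint): Swing of the blue two-pronged backstop on the same hinge, rad: 0 = upright beside the hinge on the +y side (tip 134 mm above the table), 1.57 = flat on the +y side. Stiff: it stays where left. From about half way the upper tray leans on it and pushes it down ahead of the cradle (3 to 5 N at the red bar), so the trays stay together.
- bail_mid (a point): Middle of the cradle's red bar: round, 12 mm diameter, along the stand's x, 155 mm from the hinge line; 36 mm above the table at both ends of the swing. 100 mm free between its arms, 48 mm between bar and nest. It turns easily in a light pinch, so the gripper can point down, fingers either side of the bar, all the way over.
- spare_mid (a point): Centre of the empty orange tray, loose, 96 (x) x 50 (y) x 24 (z) mm, 0.1 kg, lying face-down on the table (three black dots on its back), its z axis up as it starts. Three pockets in a row along x, each 24 x 42 mm and 13 mm deep, open downward. Grip it across its 50 mm width at mid-length.
- full_mid (a point): Centre of the loaded orange tray, the same size and pockets, lying face-up and loose in the cradle with its x along the hinge. A tray that is fully home on it has its centre 24 mm above this point, its long axis along the hinge.
- decoy_mid (a point): Centre of the black tray, loose, 126 x 50 x 24 mm, face-down on the table (four white dots): a four-pocket tray that does not match; leave it.
- cell_0: Green battery cell, cylinder 18 mm diameter, 35 mm long, lying in a pocket of the loaded tray across its length and standing 5 mm proud of it. Origin at its centre, its own y along the cylinder.
- cell_1: Green battery cell like cell_0, in another pocket.
- cell_2: Green battery cell like cell_0, in another pocket.

How it is judged:
By the outcome, as a careful person would: the job done as asked, in the order asked, and still so for the second after the job is handed in, with the robot touching nothing.
It also fails if it takes over 64 s, if anything falls off the work surface, if the arm or the gripper's body presses on something with over 40 N, if the wrist force passes 120 N, or if a joint passes its speed limit or range.

ROBOT

A 6-joint arm with a two-finger parallel gripper is mounted at the origin on the work surface. World frame = base frame: x ahead of the robot, y to its left, z up, the work surface at z = 0. Lengths are in mm, angles in rad, forces in N, time in s.
With the tool pointing down it reaches from about 300 to 775 mm from the base axis. Payload 14.6 kg.
Tool frame: the origin (TCP) lies midway between the tips of the shut fingers; the grasp point (between the pads) lies 19 mm behind it (env.grasp_offset is the distance from the TCP to the grasp point, in mm); z points along the fingers, y is the line along which they close (so a half turn about z gives the same grasp; the last joint's range is limited). The gripper opens to 85 mm and grips with 20 to 120 N. Pads are 22 mm wide; open, the fingers measure 114 mm over their backs; the gripper's body (76 mm by 85 mm) begins 54 mm behind the grasp point. The pads swing forward as they close: fully open they stand 13 mm farther back than shut.
Start: joints at [1.088, 0.3, 1.521, -0, 1.321, -0.067], TCP at [222.153, 503.128, 231.281] pointing down, gripper open.
Joint ranges: [-3.03, 3.03], [-0.79, 2.21], [0.23, 2.52], [-1.04, 4.18], [0, 3.07], [-2.55, 2.55]. Speed limits (rad/s): [2.22, 2.22, 2.57, 3.14, 3.14, 3.14].

INTERFACE

Orientations are given as a unit quaternion [x, y, z, w].
In Python, from workcell import env gives the robot as it stands.
- The arm moves only by the shell command python3 -m jog 'ROWS' [FORCE]. ROWS is JSON, a list of rows, each a list of 7 numbers: the shift along the tool's x, y, z in units of 30 mm (1.0 is 30 mm), then the turn, a rotation vector about the tool's x, y, z in units of 8 degrees (1.0 is 8 degrees), then the finger opening in mm, from 0 to 85.4. In form: [[tx, ty, tz, wx, wy, wz, jaw], ...]. A call has 1 to 8 rows; each row shifts and turns the commanded pose from where the row before left it, along the tool's axes as they then stand; what a row does not reach is not made up. A row lasts 1/10 s, in which the tool goes at most 50 mm and 8.59 degrees, less where a joint would pass 70% of its speed; a pose out of reach is approached as far as the arm can. A call is refused whole if a number of a shift passes 1 or a number of a turn 1, either way. A call with a gripper value outside its range is refused whole. The fingers move at their own pace and stop on an object; FORCE is the grip in N (left out, the last holds). Time passes only in rows, so rows that do not move let the fingers close. It gives the time, the measured TCP pose, the force, the opening and the grip force at its end, in the units of the state.
- env.observe(): the state, without advancing time (a new reading comes with each control period).
- env.read_camera(name): name is "scene" or "top" or "wrist"; returns a dict with "frame" (384x512x3 uint8, red, green, blue), "z_map" (384x512 float32, mm along the optical axis (not along the pixel's ray), 0 where there is no reading), "fovy" (degrees; the focal length in pixels is half the picture's height over the tangent of half this angle, whatever the lens; pixels are square), "cx", "cy" (the principal point, pixels), "xyz" and "rotation" of the camera in the world. Camera axes: x right, y up, looking along -z (the intrinsics and any distortion apply to the point x, -y, -z); pixel columns grow to the right and rows downward; lengths in mm; the calibration is good to about 2 mm. A picture is of the moment at which its call begins.
- env.finish_job(): hands the job in; it is judged then, once.
Trained networks look in a picture, given as the dict that the camera call returned (one of the last four; its "shot" number tells which), for a name from the list of things; names that differ only in an ending like _2 or _b are one class to them, and where a whole thing is asked for, a point or a joint stands for the part that bears it (a point fixed in the world has none). Each returns a list of dicts, best first, with "score" (0 to 1); they miss things now and then, are a little off and sometimes report something else, mostly with a low value. They report only what shows in the picture. A call takes as long as a camera call.
- env.recognise(picture, label): "location" ([x, y, z] in mm, in the coordinates of the camera as it stood for that picture, good to about 4 mm: the middle of the surface that is visible of it).
- env.masks_of(picture, label): "region" (384x512 bool, what is visible of it).
- env.mark_of(picture, label): "location" ([x, y, z] in mm, in the coordinates of the camera as it stood for that picture, good to about 4 mm: a listed point, or the origin of a listed thing).
The state is a dict: "time": time; "joint_pos": joint angles; "qvel": joint speeds; "effort": joint torques, N m; "eef_pos": TCP position; "tool_rot": TCP orientation; "ft_force": force on the tool from outside, world axes, zero at the start; "moment": the same for the moment, N m; "finger_gap": opening from 0.0 (shut) to 1.0 (fully open); "gripper_force": force on a finger pad.
Only numpy, scipy, OpenCV 4.12 (cv2) and the standard library are available. Lean on these libraries where they do the work, as an engineer would, in place of code of your own. Each camera call takes 0.05 s, during which the arm holds its last target. There are 200 camera calls.

## Working session

There is one attempt and no reset: what is moved stays moved. The work goes in short steps, Python scripts to look and compute and a shell command to move; the robot and the scene stay as the last step left them, time stands still between calls to the robot, and variables do not carry over. Pictures are saved under pics/ and viewed, at most 10 in all, crops included, and the job is handed in when it is done.

```bash
ls; mkdir -p pics
cat > h.py <<'E'
import numpy as np, cv2
from scipy.spatial.transform import Rotation as R
from workcell import env
def rotm(r):
    r=np.array(r,float)
    return r if r.shape==(3,3) else R.from_quat(r).as_matrix()
def w(p,loc): return rotm(p["rotation"])@np.array(loc)+np.array(p["xyz"])
def pts(p,mask):
    v,u=np.nonzero(mask&(p["z_map"]>0)); z=p["z_map"][v,u]
    f=p["frame"].shape[0]/2/np.tan(np.radians(p["fovy"])/2)
    c=np.stack([(u-p["cx"])/f*z,-(v-p["cy"])/f*z,-z],1)
    return c@rotm(p["rotation"]).T+np.array(p["xyz"])
def save(p,n): cv2.imwrite(f"pics/{n}.png",cv2.cvtColor(p["frame"],cv2.COLOR_RGB2BGR))
E
python3 - <<'E'
from h import *
np.set_printoptions(precision=3,suppress=True)
ims=[]
for c in ["scene","top"]:
    p=env.read_camera(c); ims.append(p["frame"]); print(c,{k:v for k,v in p.items() if k not in("frame","z_map")})
    save(p,c)
    for l in ["turnover","bail_mid","spare_mid","full_mid","decoy_mid","cell_0"]:
        for d in env.mark_of(p,l)[:3]: print(l,round(d["score"],2),w(p,d["location"]))
    for l in ["spare_mid","full_mid"]:
        for d in env.masks_of(p,l)[:2]:
            q=pts(p,d["region"])
            if len(q)>20:
                t=q[q[:,2]>np.percentile(q[:,2],80)-4]; r=cv2.minAreaRect(t[:,:2].astype(np.float32)); print(l,"mask",round(d["score"],2),len(q),np.percentile(q[:,2],[5,50,95]),r)
print(env.observe())
E
```

```text
pics
scene {'fovy': 54.763997389079265, 'cx': 250.2738323342, 'cy': 188.340993476361, 'xyz': array([1261.107,   71.3  ,  631.259]), 'rotation': array([0.3  , 0.321, 0.667, 0.601]), 'shot': 1}
turnover 0.66 [587.563  31.078   1.861]
bail_mid 0.82 [ 613.693 -115.61    35.489]
spare_mid 0.73 [442.878 328.95    8.764]
full_mid 0.55 [595.27  -41.658  23.838]
decoy_mid 0.64 [ 449.447 -309.219   12.647]
cell_0 0.56 [629.702 -32.197  30.671]
cell_0 0.5 [599.005 -37.515  32.932]
cell_0 0.47 [565.72  -43.028  31.525]
spare_mid mask 0.92 585 [ 5.323 24.507 26.862] ((443.06170654296875, 330.648681640625), (50.19279861450195, 97.5990219116211), 84.43225860595703)
full_mid mask 0.54 295 [24.446 36.199 40.73 ] ((590.1560668945312, -36.271881103515625), (84.88436889648438, 49.077842712402344), 9.358606338500977)
top {'fovy': 42.89566776061625, 'cx': 257.7107178956149, 'cy': 184.72474547901675, 'xyz': array([ 421.691,  -19.05 , 1114.283]), 'rotation': array([-0.048,  0.032,  0.714, -0.698]), 'shot': 2}
turnover 0.68 [584.775  35.717  -4.895]
turnover 0.16 [624.363 -32.982  34.608]
bail_mid 0.91 [ 607
[... 284 characters left out ...]
578125, 331.54595947265625), (50.918678283691406, 95.45205688476562), 84.04988861083984)
full_mid mask 0.57 466 [19.942 34.082 38.032] ((594.0726318359375, -35.19530487060547), (96.0300521850586, 49.75220489501953), 7.806297302246094)
{'time': 0.9, 'joint_pos': array([ 1.088,  0.3  ,  1.521,  0.   ,  1.321, -0.067]), 'qvel': array([ 0.   ,  0.001, -0.   ,  0.001, -0.   , -0.   ]), 'effort': array([ -0.002, -54.334, -36.198,  -0.   ,   0.001,   0.   ]), 'eef_pos': array([222.155, 503.124, 231.291]), 'tool_rot': array([ 0.206,  0.978,  0.   , -0.   ]), 'ft_force': array([-0.314, -0.096,  0.603]), 'moment': array([-0.001, -0.027, -0.014]), 'gripper_force': 0.0, 'finger_gap': 1.0008694920281633}
```

```bash
python3 -c "
import cv2,numpy as np
a=cv2.imread('pics/scene.png');b=cv2.imread('pics/top.png')
cv2.imwrite('pics/both.png',cv2.resize(np.vstack([a[40:340],b[40:340]]),(512,600)))"
```

```text
(no output)
```

View pics/both.png

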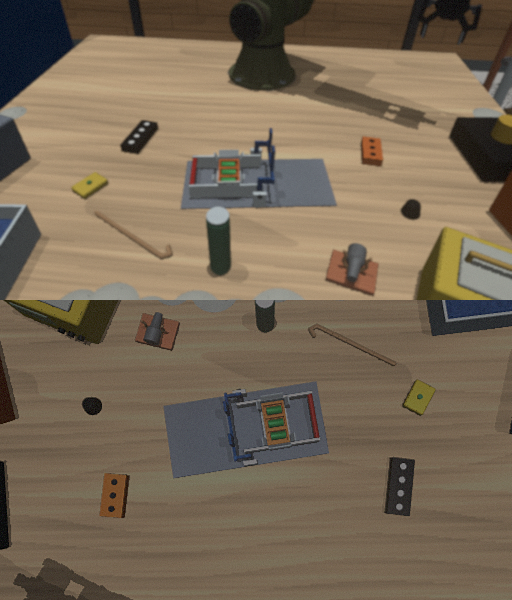

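Scene: the spare is at (372,150) in the scene half, the cradle with green cells at (228,172), the red bar at (193,170), and the blue backstop at (270,150). The network points agree with this, so I'll move over the spare tray.

```bash
cat >> h.py <<'E'
def go(x,y,z,yaw):  # remaining tool-frame shift (units) after turning; yaw = world angle of tool y, deg
    o=env.observe(); M=rotm(o["tool_rot"]); a=np.degrees(np.arctan2(M[1,1],M[0,1]))
    d=(yaw-a+90)%180-90
    N=R.from_euler('z',d,degrees=True).as_matrix()@M
    rv=R.from_matrix(M.T@N).as_rotvec(degrees=True)
    print("t",round(o["time"],2),"tcp",np.round(o["eef_pos"],1),"yaw",round(a,1),"tilt",np.round(M[:,2],3),"F",np.round(o["ft_force"],1),"gap",round(o["finger_gap"],3))
    print("turn u",np.round(rv/8,2),"then shift u",np.round(N.T@(np.array([x,y,z])-o["eef_pos"])/30,2))
E
python3 -m jog '[[0,0,0,0,0,-0.75,85],[0,0,0,0,0,-0.75,85],[0,0,0,0,0,-0.75,85],[-0.98,-0.62,0.46,0,0,0,85],[-0.98,-0.62,0.46,0,0,0,85],[-0.98,-0.62,0.46,0,0,0,85],[-0.98,-0.62,0.46,0,0,0,85],[-0.98,-0.62,0.46,0,0,0,85]]' && python3 -m jog '[[-0.98,-0.62,0.46,0,0,0,85],[-0.98,-0.62,0.46,0,0,0,85],[-0.98,-0.62,0.46,0,0,0,85],[0,0,0,0,0,0,85],[0,0,0,0,0,0,85]]'
python3 - <<'E'
from h import *
go(442.5,330.5,2,84.2)
p=env.read_camera("wrist"); save(p,"w1"); print(p["xyz"],p["rotation"])
for d in env.mark_of(p,"spare_mid")[:2]: print(d["score"],w(p,d["location"]))
for d in env.masks_of(p,"spare_mid")[:1]:
    q=pts(p,d["region"]); print(len(q),np.percentile(q[:,2],[5,50,95]))
    t=q[q[:,2]>np.percentile(q[:,2],70)-5]; print(cv2.minAreaRect(t[:,:2].astype(np.float32)))
E
```

```text
time: 1.7
eef_pos: [359.9, 394.7, 161.9]
tool_rot: [0.051, 0.999, 0.0, 0.0]
ft_force: [0.9, -0.6, -1.1]
finger_gap: 0.999
gripper_force: 0.0
time: 2.2
eef_pos: [441.2, 330.9, 120.7]
tool_rot: [0.051, 0.999, -0.0, -0.0]
ft_force: [-0.3, 0.7, 0.4]
finger_gap: 0.995
gripper_force: 0.0
t 2.2 tcp [441.2 330.9 120.7] yaw 84.1 tilt [-0.001 -0.    -1.   ] F [-0.3  0.7  0.4] gap 0.995
turn u [ 0.   -0.   -0.01] then shift u [-0.05 -0.01  3.96]
[362.03418477 338.16679754 263.80665436] [-0.11618966 -0.10474902  0.66140222  0.73353576]
7094 [22.97848799 24.41094523 25.56193985]
((441.4989013671875, 329.7713928222656), (50.11619186401367, 95.94483947753906), 84.0599136352539)
```

View pics/w1.png

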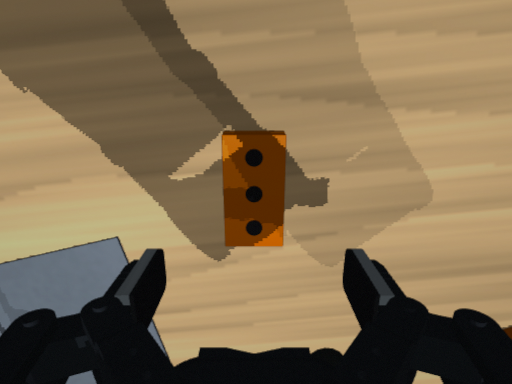

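The wrist view shows the spare tray (three dots) centred at (254,190), squarely between the fingers. Its top is at 24.4 mm, as expected. Next: descend and grip.

```bash
python3 -m jog '[[0,-0.03,0.9,0,0,0,85],[0,0,0.9,0,0,0,85],[0,0,0.9,0,0,0,80],[0,0,0.7,0,0,0,75],[0,0,0.5,0,0,0,70],[0,0,0,0,0,0,40],[0,0,0,0,0,0,40],[0,0,0,0,0,0,40]]' 40 && python3 -m jog '[[0,0,0,0,0,0,40],[0,0,0,0,0,0,40],[0,0,0,0,0,0,40],[0,0,0,0,0,0,40]]'
```

```text
time: 3.15
eef_pos: [441.4, 330.8, 5.1]
tool_rot: [0.051, 0.999, 0.001, 0.001]
ft_force: [0.1, -0.0, -0.6]
finger_gap: 0.574
gripper_force: 42.5
time: 3.55
eef_pos: [441.0, 330.4, 4.1]
tool_rot: [0.051, 0.999, 0.0, 0.0]
ft_force: [-0.6, -1.1, 1.6]
finger_gap: 0.571
gripper_force: 42.8
```

```bash
python3 -m jog '[[0,0,-0.5,0,0,0,40],[0,0,-0.95,0,0,0,40],[0,0,-0.95,0,0,0,40],[0,0,-0.95,0,0,0,40],[0,0,-0.95,0,0,-0.6,40],[0,0,-0.95,0,0,-0.6,40],[0,0,-0.95,0,0,-0.66,40],[0,0,-0.95,0,0,0,40]]' && python3 -m jog '[[-0.4,-1,0,0,0,0,40],[-0.4,-1,0,0,0,0,40],[-0.4,-1,0,0,0,0,40],[-0.4,-1,0,0,0,0,40],[-0.4,-1,0,0,0,0,40],[-0.4,-1,0,0,0,0,40],[-0.4,-1,0,0,0,0,40],[-0.4,-1,0,0,0,0,40]]' && python3 -m jog '[[-0.4,-1,0,0,0,0,40],[0,0,0,0,0,0,40],[0,0,0,0,0,0,40],[0,0,0,0,0,0,40]]'
python3 - <<'E'
from h import *
np.set_printoptions(precision=2,suppress=True)
go(596,-36,220,99)
p=env.read_camera("wrist"); save(p,"w2")
for l in ["turnover","bail_mid","full_mid","cell_0"]:
    for d in env.mark_of(p,l)[:3]: print(l,round(d["score"],2),w(p,d["location"]))
for l in ["full_mid","spare_mid"]:
  for d in env.masks_of(p,l)[:2]:
    q=pts(p,d["region"]); t=q[q[:,2]>np.percentile(q[:,2],70)-5]; print(l,d["score"],len(q),np.percentile(q[:,2],[5,50,95]),cv2.minAreaRect(t[:,:2].astype(np.float32)))
E
```

```text
time: 4.35
eef_pos: [440.7, 330.2, 220.8]
tool_rot: [-0.081, 0.997, 0.0, 0.0]
ft_force: [-0.3, -0.0, -1.1]
finger_gap: 0.574
gripper_force: 42.6
time: 5.15
eef_pos: [573.9, 107.2, 219.6]
tool_rot: [-0.079, 0.997, 0.0, 0.0]
ft_force: [0.0, -0.1, -1.1]
finger_gap: 0.574
gripper_force: 42.5
time: 5.55
eef_pos: [589.7, 81.4, 219.0]
tool_rot: [-0.079, 0.997, 0.0, 0.0]
ft_force: [0.6, 0.7, -0.9]
finger_gap: 0.574
gripper_force: 42.5
t 5.55 tcp [589.7  81.4 219. ] yaw 99.1 tilt [ 0.  0. -1.] F [ 0.6  0.7 -0.9] gap 0.574
turn u [ 0.   -0.    0.01] then shift u [ 0.4  -3.9  -0.04]
turnover 0.88 [586.49  33.02  -2.84]
bail_mid 0.79 [ 603.57 -120.53   38.66]
full_mid 0.78 [595.59 -33.29  24.21]
cell_0 0.81 [594.63 -38.    30.38]
cell_0 0.71 [570.01 -42.24  31.5 ]
cell_0 0.56 [621.76 -37.11  33.27]
full_mid 0.75 2714 [22.13 35.64 37.37] ((596.0443725585938, -38.047698974609375), (97.38702392578125, 52.390586853027344), 6.742500305175781)
spare_mid 0.96 20305 [234.04 239.3  240.31] ((588.6546020507812, 80.64124298095703), (92.07432556152344, 50.28935241699219), 9.212014198303223)
```

View pics/w2.png

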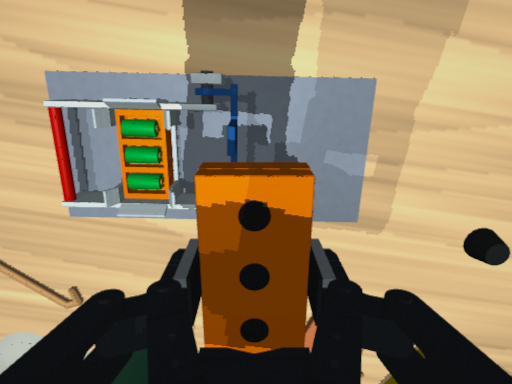

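The held tray is square in the jaws at (255,260). The loaded tray is at (143,155), the bar at (62,155), and the backstop is upright at (234,120). I'll refine the stand's yaw and centre from the red bar, plate and loaded tray.

Run:
```python
from h import *
np.set_printoptions(precision=2,suppress=True)
for c in ["wrist","top"]:
    p=env.read_camera(c); f=p["frame"]
    hsv=cv2.cvtColor(f,cv2.COLOR_RGB2HSV); H,S,V=[hsv[...,i].astype(int) for i in range(3)]
    red=((H<4)|(H>175))&(S>170)&(V>70); q=pts(p,red); q=q[(abs(q[:,0]-606)<70)&(abs(q[:,1]+119)<30)]
    r=cv2.minAreaRect(q[:,:2].astype(np.float32)); k=np.polyfit(q[:,0],q[:,1],1); print(c,"red",len(q),r,"slope",np.degrees(np.arctan(k[0])),"ztop",np.percentile(q[:,2],[50,95]))
    org=(H>=5)&(H<20)&(S>190)&(V>80); q=pts(p,org); q=q[(abs(q[:,0]-596)<65)&(abs(q[:,1]+36)<40)&(abs(q[:,2]-36)<4)]
    print("orange",len(q),np.median(q[:,2]),cv2.minAreaRect(q[:,:2].astype(np.float32)))
    for d in env.masks_of(p,"turnover")[:1]:
        q=pts(p,d["region"]); q=q[q[:,2]<20]; print("plate",len(q),np.median(q[:,2]),cv2.minAreaRect(q[:,:2].astype(np.float32)))
```

```text
wrist red 1083 ((607.9783935546875, -121.1807861328125), (98.79806518554688, 11.034266471862793), 7.7587504386901855) slope 7.736027200499917 ztop [41.34 43.01]
orange 1664 36.26858496541894 ((595.7827758789062, -38.591312408447266), (96.0382308959961, 52.526100158691406), 7.793172836303711)
plate 26940 3.421245779520831 ((585.7559814453125, 28.29437255859375), (172.93783569335938, 368.03704833984375), 7.90354585647583)
top red 28 ((608.7518920898438, -120.36421966552734), (96.28191375732422, 7.398167610168457), 7.901933670043945) slope 8.549720627393 ztop [40.11 42.64]
orange 0 nan ((0.0, 0.0), (0.0, 0.0), 0.0)
plate 3922 2.2810647468905927 ((587.8442993164062, 28.027236938476562), (169.92384338378906, 348.0353698730469), 8.121941566467285)
  return _methods._mean(a, axis=axis, dtype=dtype,
  ret = ret.dtype.type(ret / rcount)
```

```bash
python3 -m jog '[[0,0,0,0,0,0.16,40],[0.07,-0.8,0,0,0,0,40],[0.07,-0.8,0,0,0,0,40],[0.07,-0.8,0,0,0,0,40],[0.07,-0.8,0,0,0,0,40],[0.05,-0.77,0,0,0,0,40],[0,0,0.8,0,0,0,40],[0,0,0.8,0,0,0,40]]' && python3 -m jog '[[0,0,0.8,0,0,0,40],[0,0,0.8,0,0,0,40],[0,0,0.8,0,0,0,40],[0,0,0.8,0,0,0,40],[0,0,0,0,0,0,40],[0,0,0,0,0,0,40]]'
python3 - <<'E'
from h import *
np.set_printoptions(precision=2,suppress=True)
go(596,-37.8,40,97.8)
p=env.read_camera("wrist"); save(p,"w3")
f=p["frame"]
hsv=cv2.cvtColor(f,cv2.COLOR_RGB2HSV); H,S,V=[hsv[...,i].astype(int) for i in range(3)]
org=(H>=5)&(H<20)&(S>190)&(V>60); q=pts(p,org); q=q[(abs(q[:,0]-596)<75)&(abs(q[:,1]+36)<50)]
t=q[abs(q[:,2]-np.percentile(q[:,2],90))<3];print(len(t),np.median(t[:,2]),cv2.minAreaRect(t[:,:2].astype(np.float32)))
E
```

```text
time: 6.9
eef_pos: [596.6, -39.5, 170.2]
tool_rot: [-0.067, 0.998, -0.0, 0.001]
ft_force: [0.3, 0.1, -1.1]
finger_gap: 0.577
gripper_force: 42.6
time: 7.5
eef_pos: [596.6, -38.7, 74.9]
tool_rot: [-0.068, 0.998, 0.0, -0.0]
ft_force: [-0.6, 0.6, -0.5]
finger_gap: 0.575
gripper_force: 42.5
t 7.5 tcp [596.6 -38.7  74.9] yaw 97.7 tilt [-0.  0. -1.] F [-0.6  0.6 -0.5] gap 0.575
turn u [ 0.    0.   -0.01] then shift u [0.02 0.03 1.16]
17218 95.28556340657084 ((595.8578491210938, -39.76255798339844), (92.81228637695312, 50.2244873046875), 7.855205535888672)
```

View pics/w3.png

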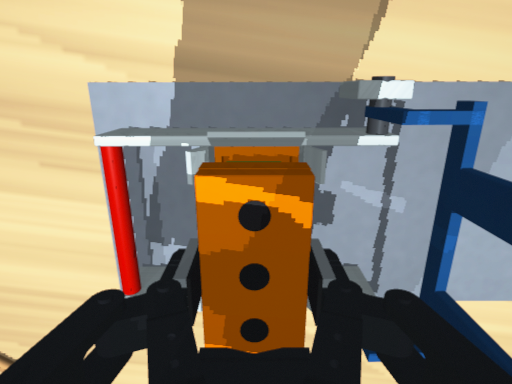

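The held tray at (255,260) lines up over the loaded tray, whose end shows at (257,152) between the cradle walls. Now I lower it gently.

```bash
python3 -m jog '[[0.01,0.03,0.3,0,0,0,40],[0,0,0.3,0,0,0,40],[0,0,0.2,0,0,0,40],[0,0,0.1,0,0,0,40],[0,0,0.1,0,0,0,40],[0,0,0.05,0,0,0,40],[0,0,0,0,0,0,40],[0,0,0,0,0,0,40]]'
```

```text
time: 8.35
eef_pos: [596.1, -37.8, 43.1]
tool_rot: [-0.068, 0.998, -0.0, 0.0]
ft_force: [0.8, -0.0, -0.2]
finger_gap: 0.578
gripper_force: 42.5
```

```bash
python3 -m jog '[[0,0,0.05,0,0,0,40],[0,0,0.05,0,0,0,40],[0,0,0.03,0,0,0,40],[0,0,0,0,0,0,40]]';  python3 -m jog '[[0,0,0.02,0,0,0,40],[0,0,0,0,0,0,40]]'
```

```text
time: 8.75
eef_pos: [596.1, -37.8, 40.0]
tool_rot: [-0.068, 0.998, -0.0, 0.0]
ft_force: [-6.7, -0.1, 11.6]
finger_gap: 0.577
gripper_force: 43.9
time: 8.95
eef_pos: [596.2, -37.8, 40.0]
tool_rot: [-0.068, 0.998, -0.0, 0.0]
ft_force: [-8.5, 0.6, 17.8]
finger_gap: 0.577
gripper_force: 44.7
```

```bash
python3 -m jog '[[0,0,0,0,0,0,55],[0,0,0,0,0,0,60],[0,0,0,0,0,0,64],[0,0,0,0,0,0,64],[0,0,-0.5,0,0,0,66],[0,0,-0.9,0,0,0,66],[0,0,-0.9,0,0,0,66],[0,0,-0.9,0,0,0,66]]' && python3 -m jog '[[0,0,-0.9,0,0,0,66],[0,0,-0.9,0,0,0,66],[0,0,0,0,0,0,66]]'
python3 - <<'E'
from h import *
np.set_printoptions(precision=2,suppress=True)
go(596,-37.8,40,97.8)
p=env.read_camera("wrist"); save(p,"w4")
for d in env.masks_of(p,"spare_mid")[:2]:
    q=pts(p,d["region"]); t=q[abs(q[:,2]-np.median(q[:,2]))<5]; A=np.c_[t[:,:2]-t[:,:2].mean(0),np.ones(len(t))]; k=np.linalg.lstsq(A,t[:,2],rcond=None)[0]
    print(d["score"],len(t),"plane",k*[1000,1000,1],cv2.minAreaRect(t[:,:2].astype(np.float32)))
E
```

```text
time: 9.75
eef_pos: [596.0, -37.8, 136.6]
tool_rot: [-0.068, 0.998, -0.0, 0.0]
ft_force: [-0.1, 0.4, 0.0]
finger_gap: 0.775
gripper_force: 0.0
time: 10.05
eef_pos: [597.3, -37.9, 193.5]
tool_rot: [-0.068, 0.998, -0.001, 0.003]
ft_force: [0.4, -0.4, 0.1]
finger_gap: 0.771
gripper_force: 0.0
t 10.05 tcp [597.3 -37.9 193.5] yaw 97.8 tilt [ 0.01 -0.   -1.  ] F [ 0.4 -0.4  0.1] gap 0.771
turn u [-0. -0. -0.] then shift u [0.08 0.02 5.12]
0.83 5394 plane [ 0.55 -0.7  60.43] ((597.29248046875, -38.06253433227539), (96.2332763671875, 50.01166534423828), 7.711501598358154)
0.3 377 plane [ 65.75 400.89   6.13] ((492.57440185546875, -293.41583251953125), (3.223574638366699, 42.8177604675293), 82.13208770751953)
```

View pics/w4.png

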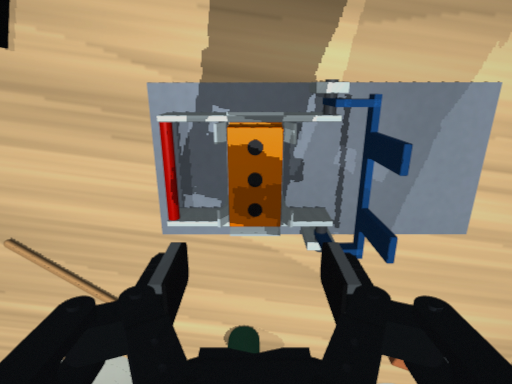

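The spare's top is at 60.4 mm, level, yaw 7.7° and flush at (255,175) between the walls, so it's fully home. The bar runs vertically at (169,170). Next: go over the bar.

```bash
python3 -m jog '[[0.01,-0.7,0,0,0,0,40],[0.01,-0.7,0,0,0,0,40],[0.01,-0.7,0,0,0,0,40],[0,-0.68,0,0,0,0,40],[0,0,0.9,0,0,0,40],[0,0,0.9,0,0,0,40],[0,0,0.9,0,0,0,40],[0,0,0.9,0,0,0,40]]' && python3 -m jog '[[0,0,0,0,0,0,40],[0,0,0,0,0,0,40]]'
python3 - <<'E'
from h import *
np.set_printoptions(precision=2,suppress=True)
p=env.read_camera("wrist"); save(p,"w5")
f=p["frame"];hsv=cv2.cvtColor(f,cv2.COLOR_RGB2HSV); H,S,V=[hsv[...,i].astype(int) for i in range(3)]
q=pts(p,((H<4)|(H>175))&(S>170)&(V>60)); q=q[(abs(q[:,0]-606)<70)&(abs(q[:,1]+119)<30)]
print(len(q),cv2.minAreaRect(q[:,:2].astype(np.float32)),np.percentile(q[:,2],[50,98]))
go(607.5,-120.5,20,97.8)
th=np.radians(np.arange(0,181,5)); print(np.c_[-np.diff(np.cos(th)),-np.diff(np.sin(th))]*155/30)
E
```

```text
time: 10.95
eef_pos: [605.7, -120.4, 78.4]
tool_rot: [-0.068, 0.998, 0.0, -0.001]
ft_force: [1.1, -0.2, 0.5]
finger_gap: 0.469
gripper_force: 0.0
time: 11.15
eef_pos: [606.2, -120.5, 80.5]
tool_rot: [-0.068, 0.998, 0.0, -0.001]
ft_force: [-0.1, -0.0, 0.6]
finger_gap: 0.471
gripper_force: 0.0
2450 ((609.07275390625, -123.2925796508789), (99.63688659667969, 12.38273811340332), 8.117854118347168) [41.59 43.36]
t 11.2 tcp [ 606.8 -120.6   81.5] yaw 97.8 tilt [ 0. -0. -1.] F [-1.3 -0.3  0. ] gap 0.464
turn u [-0. -0. -0.] then shift u [-0.02  0.    2.05]
[[ 0.02 -0.45]
 [ 0.06 -0.45]
 [ 0.1  -0.44]
 [ 0.14 -0.43]
 [ 0.17 -0.42]
 [ 0.21 -0.4 ]
 [ 0.24 -0.38]
 [ 0.27 -0.36]
 [ 0.3  -0.33]
 [ 0.33 -0.3 ]
 [ 0.36 -0.27]
 [ 0.38 -0.24]
 [ 0.4  -0.21]
 [ 0.42 -0.17]
 [ 0.43 -0.14]
 [ 0.44 -0.1 ]
 [ 0.45 -0.06]
 [ 0.45 -0.02]
 [ 0.45  0.02]
 [ 0.45  0.06]
 [ 0.44  0.1 ]
 [ 0.43  0.14]
 [ 0.42  0.17]
 [ 0.4   0.21]
 [ 0.38  0.24]
 [ 0.36  0.27]
 [ 0.33  0.3 ]
 [ 0.3   0.33]
 [ 0.27  0.36]
 [ 0.24  0.38]
 [ 0.21  0.4 ]
 [ 0.17  0.42]
 [ 0.14  0.43]
 [ 0.1   0.44]
 [ 0.06  0.45]
 [ 0.02  0.45]]
```

View pics/w5.png

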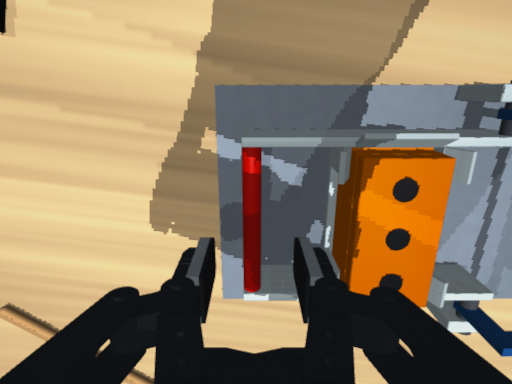

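The bar at (252,215) lies between the finger pads (205 to 310), a millimetre or two toward -y. Next: descend and pinch.

```bash
python3 -m jog '[[0,-0.05,0.7,0,0,0,40],[0,0,0.7,0,0,0,40],[0,0,0.45,0,0,0,40],[0,0,0.2,0,0,0,35],[0,0,0,0,0,0,25],[0,0,0,0,0,0,15],[0,0,0,0,0,0,8],[0,0,0,0,0,0,8]]' 25 && python3 -m jog '[[0,0,0,0,0,0,8],[0,0,0,0,0,0,8],[0,0,0,0,0,0,8]]'
```

```text
time: 12.0
eef_pos: [607.2, -122.1, 20.0]
tool_rot: [-0.068, 0.998, -0.0, 0.001]
ft_force: [-1.2, 2.0, 5.9]
finger_gap: 0.125
gripper_force: 24.6
time: 12.3
eef_pos: [607.2, -122.0, 20.0]
tool_rot: [-0.068, 0.998, -0.0, 0.001]
ft_force: [-1.6, 2.1, 6.6]
finger_gap: 0.131
gripper_force: 24.7
```

```bash
python3 -m jog '[[0,0.02,-0.45,0,0,0,8],[0,0.06,-0.45,0,0,0,8],[0,0.1,-0.44,0,0,0,8],[0,0.14,-0.43,0,0,0,8],[0,0.17,-0.42,0,0,0,8],[0,0.21,-0.4,0,0,0,8],[0,0.24,-0.38,0,0,0,8],[0,0.27,-0.36,0,0,0,8]]'
```

```text
time: 13.1
eef_pos: [602.5, -88.1, 120.9]
tool_rot: [-0.067, 0.998, -0.002, 0.002]
ft_force: [2.1, -13.1, 4.7]
finger_gap: 0.128
gripper_force: 24.5
```

```bash
python3 -m jog '[[0,0.3,-0.33,0,0,0,8],[0,0.33,-0.3,0,0,0,8],[0,0.36,-0.27,0,0,0,8],[0,0.38,-0.24,0,0,0,8],[0,0.4,-0.21,0,0,0,8],[0,0.42,-0.17,0,0,0,8],[0,0.43,-0.14,0,0,0,8],[0,0.44,-0.1,0,0,0,8]]'
```

```text
time: 13.9
eef_pos: [589.9, 4.2, 174.2]
tool_rot: [-0.067, 0.998, -0.001, 0.002]
ft_force: [-1.3, -4.1, 6.9]
finger_gap: 0.126
gripper_force: 26.1
```

```bash
python3 -m jog '[[0,0.45,-0.06,0,0,0,8],[0,0.45,-0.02,0,0,0,8],[0,0.45,0.02,0,0,0,8],[0,0.45,0.06,0,0,0,8],[0,0.44,0.1,0,0,0,8],[0,0.43,0.14,0,0,0,8],[0,0.42,0.17,0,0,0,8],[0,0.4,0.21,0,0,0,8]]'
```

```text
time: 14.7
eef_pos: [574.9, 109.6, 152.4]
tool_rot: [-0.068, 0.998, -0.0, -0.0]
ft_force: [2.9, -1.1, 1.9]
finger_gap: 0.129
gripper_force: 27.0
```

Run:
```python
from h import *
p=env.read_camera("scene"); cv2.imwrite("pics/s2.png",cv2.resize(cv2.cvtColor(p["frame"],cv2.COLOR_RGB2BGR)[100:300,150:400],(750,600)))
```

```text
(no output)
```

View pics/s2.png

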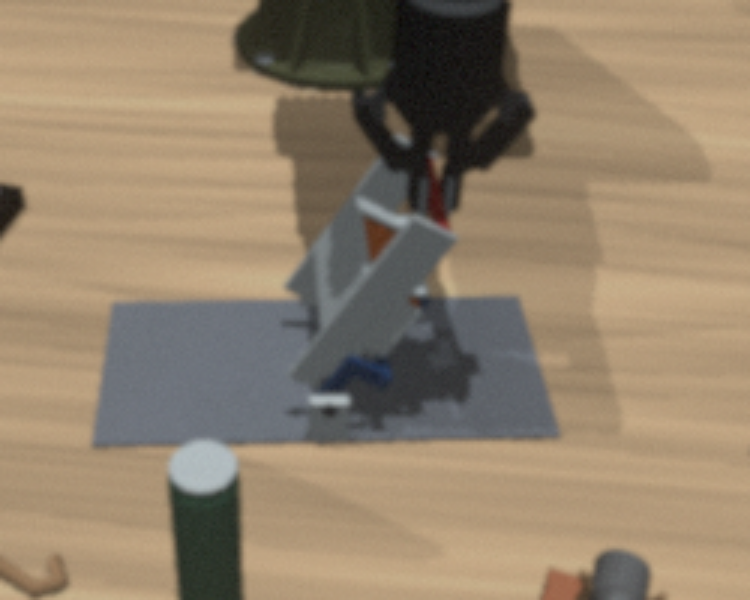

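The cradle is past the top at about 120°. The bar is still pinched at (435,195), the trays are in the nest at (380,235), and the blue backstop is being pushed down ahead at (360,370). Continuing.

```bash
python3 -m jog '[[0,0.38,0.24,0,0,0,8],[0,0.36,0.27,0,0,0,8],[0,0.33,0.3,0,0,0,8],[0,0.3,0.33,0,0,0,8],[0,0.27,0.36,0,0,0,8],[0,0.24,0.38,0,0,0,8],[0,0.21,0.4,0,0,0,8],[0,0.17,0.42,0,0,0,8]]'
```

```text
time: 15.55
eef_pos: [565.6, 176.3, 70.8]
tool_rot: [-0.068, 0.998, 0.0, -0.0]
ft_force: [0.4, -0.1, 0.5]
finger_gap: 0.127
gripper_force: 26.8
```

```bash
python3 -m jog '[[0,0.14,0.43,0,0,0,8],[0,0.1,0.44,0,0,0,8],[0,0.06,0.4,0,0,0,8],[0,0.02,0.25,0,0,0,8],[0,0,0.15,0,0,0,8],[0,0,0.1,0,0,0,8],[0,0,0,0,0,0,8],[0,0,0,0,0,0,8]]'
```

```text
time: 16.35
eef_pos: [564.8, 185.1, 19.9]
tool_rot: [-0.068, 0.998, 0.0, 0.0]
ft_force: [-6.0, -5.9, 12.1]
finger_gap: 0.126
gripper_force: 27.5
```

```bash
python3 -m jog '[[0,0,0,0,0,0,15],[0,0,0,0,0,0,25],[0,0,0,0,0,0,36],[0,0,0,0,0,0,36],[0,0,-0.5,0,0,0,36],[0,0,-0.9,0,0,0,36],[0,0,-0.9,0,0,0,36],[0,0,-0.9,0,0,0,36]]' && python3 -m jog '[[0,0,-0.9,0,0,0,36],[0,0,-0.9,0,0,0,36],[0,0,-0.9,0,0,0,36],[0,0,-0.5,0,0,0,36],[0,0,0,0,0,0,36],[0,0,0,0,0,0,36]]'
python3 - <<'E'
from h import *
np.set_printoptions(precision=2,suppress=True)
go(565,186,20,97.8)
p=env.read_camera("wrist"); save(p,"w6")
for l in ["bail_mid","full_mid","spare_mid"]:
    for d in env.mark_of(p,l)[:2]: print(l,round(d["score"],2),w(p,d["location"]))
f=p["frame"];hsv=cv2.cvtColor(f,cv2.COLOR_RGB2HSV); H,S,V=[hsv[...,i].astype(int) for i in range(3)]
q=pts(p,(H>=5)&(H<20)&(S>190)&(V>60)); q=q[(abs(q[:,0]-576)<65)&(abs(q[:,1]-103)<45)]; t=q[q[:,2]>52]
A=np.c_[t[:,:2]-t[:,:2].mean(0),np.ones(len(t))]; print(len(t),np.linalg.lstsq(A,t[:,2],rcond=None)[0],cv2.minAreaRect(t[:,:2].astype(np.float32)))
E
```

```text
time: 17.15
eef_pos: [564.6, 185.4, 117.1]
tool_rot: [-0.068, 0.998, 0.0, 0.0]
ft_force: [-0.0, -0.5, 0.2]
finger_gap: 0.421
gripper_force: 0.0
time: 17.75
eef_pos: [564.4, 185.3, 210.9]
tool_rot: [-0.068, 0.998, 0.0, 0.0]
ft_force: [-0.5, -0.2, -0.8]
finger_gap: 0.424
gripper_force: 0.0
t 17.75 tcp [564.4 185.3 210.9] yaw 97.8 tilt [ 0.  0. -1.] F [-0.5 -0.2 -0.8] gap 0.424
turn u [-0.  0. -0.] then shift u [-0.02  0.02  6.36]
bail_mid 0.96 [563.19 186.63  37.1 ]
0 [0. 0. 0.] ((0.0, 0.0), (0.0, 0.0), 0.0)<stdin>:9: RuntimeWarning: Mean of empty slice.
  ret = um.true_divide(
```

View pics/w6.png

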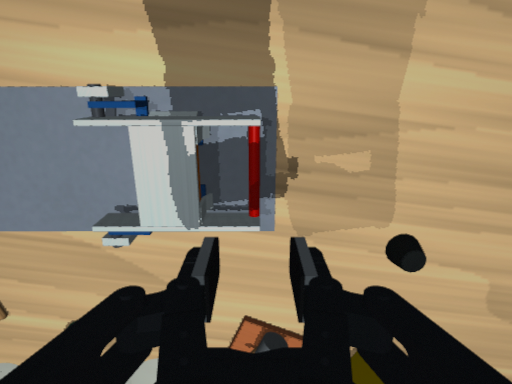

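The cradle is over: the bar at (254,170) stands at 37 mm height, and the cradle floor (165,170) covers the trays. A last look from the scene camera for stray parts before handing in.

Run:
```python
from h import *
np.set_printoptions(precision=2,suppress=True)
p=env.read_camera("scene"); cv2.imwrite("pics/s3.png",cv2.resize(cv2.cvtColor(p["frame"],cv2.COLOR_RGB2BGR)[130:290,170:370],(750,600)))
for l in ["bail_mid","full_mid","spare_mid","cell_0","decoy_mid"]:
    for d in env.mark_of(p,l)[:2]: print(l,round(d["score"],2),w(p,d["location"]))
```

```text
bail_mid 0.67 [567.15 189.97  35.11]
decoy_mid 0.58 [ 451.67 -311.76   15.28]
```

View pics/s3.png

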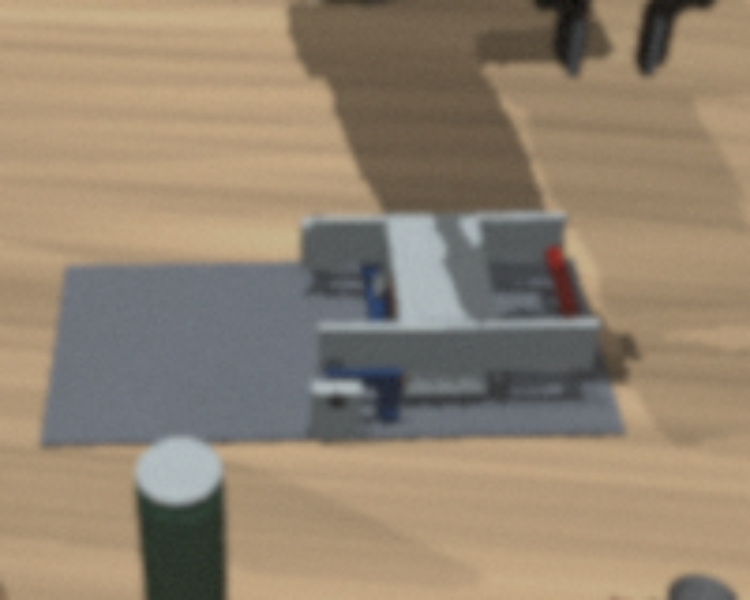

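The cradle lies flat on the +y side, with the bar at (562,280) and the backstop flat under it. There are no stray cells, the black tray hasn't moved, and the gripper is clear.

```bash
python3 -c "
from workcell import env
print(env.finish_job())"
```

```text
the job is handed in; nothing more can be done
None
```

I laid the empty orange tray fully home on the loaded one, swung the cradle right over to its +y side, let go of the bar and handed the job in at about 18 s; the closed cradle hides the cells, so I saw no strays but could not see them in the new tray, and the black tray was left alone.

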